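# Roll two bar blanks onto the marking line

## Robot

A 6-joint arm with a two-finger parallel gripper is mounted at the origin on a cart in front of the work surface, level with it; the furniture and walls round the work are solid. World frame = base frame: x ahead of the robot, y to its left, z up, the work surface at z = 0. Lengths are in m, angles in degrees, forces in N, time in s.
With the tool pointing down it reaches from about 0.325 to 0.85 m from the base axis. Payload 15.5 kg.
Tool frame: the origin (TCP) lies midway between the tips of the shut fingers; the grasp point (between the pads) lies 19 mm behind it; z points along the fingers, y is the line along which they close (so a half turn about z gives the same grasp; the last joint's range is limited). The gripper opens to 91 mm and grips with 3 to 60 N. Pads are 32 mm wide; open, the fingers measure 118 mm over their backs; the gripper's body (76 mm by 178 mm) begins 60 mm behind the grasp point.
Start: joints at [-70.56, 28.281, 77.091, -0, 74.628, -5.472], TCP at [0.263, -0.567, 0.214] pointing down, gripper open.
Joint ranges: [-166.48, 166.48], [-47.26, 123.95], [12.59, 153.08], [-70.14, 250.14], [6.76, 159.57], [-176.63, 176.63]. Speed limits (degrees/s): [108.29, 108.29, 147.25, 172.46, 172.46, 172.46].

## Interface

Orientations are given as a 3x3 rotation matrix whose columns are the frame's x, y, z axes.
In Python, from bench import ctrl gives the robot as it stands. The module is installed in compiled form; this text tells all that it offers. Calls block until the motion is done:
- ctrl.goto(position, orientation): joint-space move of the TCP to a pose.
- ctrl.move_l(position, vel=0.15, ori=None, contact_N=None): straight line of the TCP; ori=None keeps the orientation; vel is the mean speed in m/s. With contact_N (N) it stops when the force on the tool has changed by that much, and returns True; else False.
- ctrl.movej(angles): joint-space move.
- ctrl.command_gripper(opening): opening from 0.0 (shut) to 1.0 (fully open); the grip force is fixed at half the most; returns when the fingers have stopped.
- ctrl.sleep(seconds).
- ctrl.ik(position, orientation): joint angles nearest the present ones, or None.
- ctrl.read_camera(name): name is "scene" or "top"; returns the picture (480x640x3 uint8, blue, green, red); there is no depth.
- ctrl.camera_params(name): a dict with "fx", "fy", "cx", "cy" (pixels), "D" ([k1, k2, p1, p2, k3] as OpenCV has them; the pictures are not rectified), "pose" (4x4, takes a point from camera to world coordinates). Camera axes: x right, y up, looking along -z (the intrinsics and any distortion apply to the point x, -y, -z); pixel columns grow to the right and rows downward; lengths in m; the calibration is good to about 2 mm. A picture is of the moment at which its call begins. camera_params takes no time and is no camera call.
A pose or a line that the arm cannot do raises ctrl.MotionError and nothing moves.
- ctrl.sign_off(): hands the job in; it is judged then, once.
Readings, each from a call of its own:
- ctrl.current_t(): time.
- ctrl.current_q(): joint angles.
- ctrl.current_dq(): joint speeds.
- ctrl.current_effort(): joint torques, N m.
- ctrl.current_tool_pos(): TCP position.
- ctrl.current_eef_rot(): TCP orientation.
- ctrl.current_contact_force(): force on the tool from outside, world axes, zero at the start.
- ctrl.current_wrist_torque(): the same for the moment, N m.
- ctrl.current_grip_width(): opening from 0.0 (shut) to 1.0 (fully open).
- ctrl.current_grasp_force(): force on a finger pad.
Only numpy, scipy, OpenCV 4.12 (cv2) and the standard library are available. Lean on these libraries where they do the work, as an engineer would, in place of code of your own. Each camera call takes 0.05 s, during which the arm holds its last target. There are 200 camera calls.

## Task

Two turned bar blanks, one thick and one thin, lie on the marking-out board. With the fingertips roll first the thick bar and then the thin bar sideways across the board until each lies centred on the white line and parallel to it. Do not slide them without turning and do not pick them up, and leave the other things alone.

Things in the scene. Friction and masses are not known exactly. Their poses are not given: they have to be found in the camera images.
- board: fixed marking-out board: plywood with a dark rubber face, 240 (x) x 260 (y) x 12 mm high, lying on the bench; origin at the centre of its underside, z up. One white line, 3 mm wide, runs along its x axis over its whole length at y = 0. The bars start on either side of the line, one in the +x half and one in the -x half of the board, roughly parallel to the line; which bar is in which half varies.
- line_mid (a point): middle of the white line, on the top face of the board (12 mm above the bench); axes as the board's
- thick_bar: loose plain aluminium bar, a cylinder 32 mm in diameter and 80 mm long, 135 to 225 g, on the board; origin at its middle on its axis (16 mm above the board's face), x along its axis; y and z turn as it rolls (z up at the start). Lightly pressed on top (about 5 N) by a fingertip that moves sideways, it rolls half as far as the finger moves; short strokes can be repeated.
- thin_bar: loose plain aluminium bar, a cylinder 22 mm in diameter and 80 mm long, 64 to 106 g; origin (11 mm above the board's face), axes and rolling as the thick bar. Both also roll when pushed slowly from behind with the tip reaching just below axis height; a tip wedged behind the upper half tends to slide them. Let go, they stop within a few mm.
- gauge_block: bystander: loose grey gauge block, 9 x 30 x 20 mm high, on the board near the middle of its +y edge; origin at the centre of its underside
- bush: bystander: loose grey flanged bush, 35 mm across, 12 mm high, on the board near the middle of its -y edge; origin at the centre of its underside
- marker_pen: bystander: loose marker, 123 x 16 mm, lying on the bench to the right of the board; origin at the centre of its underside
- knob: bystander: loose black knob, 35 mm across, 20 mm high, on the bench to the right of the board; origin at the centre of its underside
Not all that is in view belongs to the job. Leave any yellow look-alike of the thin_bar alone.

How it is judged (in metres and radians):
On the way, in this order (a step that is already met when the one before it is completed fails the run):
1. the thick bar has rolled through at least about a quarter turn (angle between thick_bar's own z axis and vertical above 1.3 rad), for 0.05 s.
2. the thick bar lies on the line (y of thick_bar in the frame of line_mid between -0.007 and 0.007 m and x of thick_bar in the frame of line_mid between -0.1 and 0.1 m and z of thick_bar in the frame of line_mid between 0.013 and 0.019 m and angle between the x axis of thick_bar and the x axis of board, either way round below 0.15 rad and linear speed of thick_bar below 0.01 m/s), for 0.2 s.
3. the thin bar has rolled through at least about a quarter turn (angle between thin_bar's own z axis and vertical above 1.3 rad), for 0.05 s.
4. the thin bar lies on the line (y of thin_bar in the frame of line_mid between -0.007 and 0.007 m and x of thin_bar in the frame of line_mid between -0.1 and 0.1 m and z of thin_bar in the frame of line_mid between 0.008 and 0.014 m and angle between the x axis of thin_bar and the x axis of board, either way round below 0.15 rad and linear speed of thin_bar below 0.01 m/s), for 0.2 s.
At the end, for the whole second after the job is handed in: both bars lie at rest on the board with the middle of the bar within 7 mm of the line's centre, parallel to the line within 0.15 rad, its middle within 100 mm of the line's middle (all of step 2 and all of step 4); the robot touches nothing.
It fails at once if the thick bar is lifted off the board (more than 8 mm) (z of thick_bar in the frame of line_mid above 0.024 m).
It fails at once if the thin bar is lifted off the board (more than 8 mm) (z of thin_bar in the frame of line_mid above 0.019 m).
It fails at once if a bystander (gauge block, bush, marker or knob) is moved more than 15 mm (distance of any of gauge_block, bush, marker_pen, knob from where it was at the start of the episode above 0.015 m).
It also fails if it takes over 72 s, if anything falls off the work surface, if the arm or the gripper's body presses on something with over 40 N, if the wrist force passes 120 N, or if a joint passes its speed limit or range.

## Working session

There is one attempt and no reset: what is moved stays moved. The work goes in short steps, each a Python script; the robot and the scene stay as the last script left them, time stands still between calls to the robot, and variables do not carry over. Pictures are saved under pics/ and viewed, at most 10 in all, crops included, and the job is handed in when it is done.

```bash
mkdir -p pics; python3 - <<'E'
from bench import ctrl
import cv2,numpy as np
for n in("top","scene"):
    cv2.imwrite(f"pics/{n}0.png",ctrl.read_camera(n)); p=ctrl.camera_params(n)
    print(n,[round(p[k],1) for k in("fx","fy","cx","cy")],p["D"],np.round(p["pose"],3).tolist())
print(ctrl.current_t(),ctrl.current_tool_pos(),ctrl.current_eef_rot())
E
```

```text
top [559.6, 559.6, 315.7, 238.7] [0.02401595 0.         0.         0.         0.        ] [[0.0, 0.986, -0.169, 0.326], [-1.0, -0.003, -0.017, 0.091], [-0.017, 0.169, 0.986, 1.185], [0.0, 0.0, 0.0, 1.0]]
scene [495.1, 495.1, 315.7, 245.0] [0.00615993 0.         0.         0.         0.        ] [[0.573, 0.425, -0.701, -0.203], [-0.82, 0.308, -0.483, -0.417], [0.011, 0.851, 0.525, 0.61], [0.0, 0.0, 0.0, 1.0]]
0.1 [ 0.26314114 -0.56653004  0.21340399] [[ 9.06954993e-01  4.21227390e-01 -3.55180301e-04]
 [ 4.21227522e-01 -9.06954385e-01  1.05728576e-03]
 [ 1.23225389e-04 -1.10852231e-03 -9.99999378e-01]]
```

View pics/top0.png

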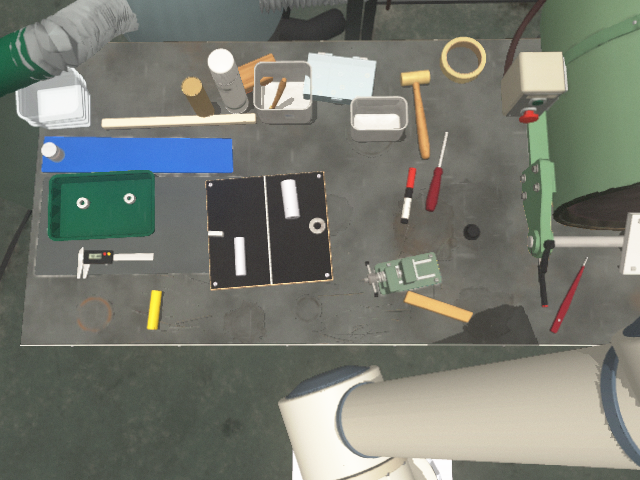

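View pics/scene0.png

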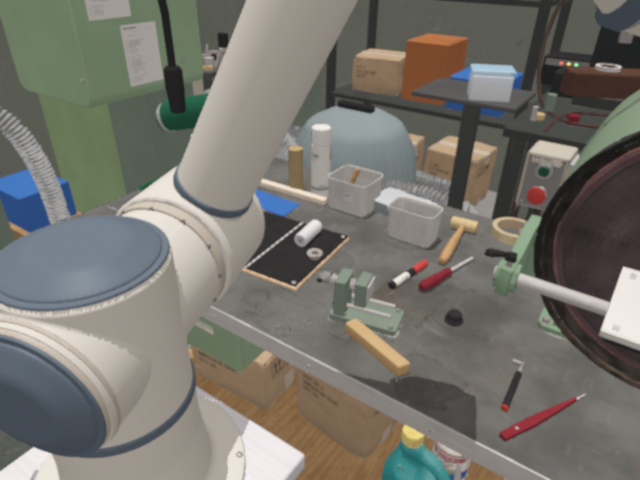

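The top picture shows the board at about (207–331, 172–290), with the line from (265,176) to (272,284). The thick bar is at (290,199), the thin bar at (239,256), the gauge block at (216,234) and the bush at (317,226). The yellow look-alike is off the board at (154,310). In the scene view the arm hides the thin bar, so I'll measure from the top camera.

```bash
cat > h.py <<'E'
from bench import ctrl
import cv2,numpy as np
P=ctrl.camera_params("top"); K=np.array([[P["fx"],0,P["cx"]],[0,P["fy"],P["cy"]],[0,0,1]]); T=np.array(P["pose"])
def cast(uv,z):
    n=cv2.undistortPoints(np.float64(uv).reshape(-1,1,2),K,np.array(P["D"]))[:,0]
    d=np.c_[n[:,0],-n[:,1],-np.ones(len(n))]@T[:3,:3].T
    return T[:3,3]+d*((z-T[2,3])/d[:,2])[:,None]
def grey(): return cv2.cvtColor(ctrl.read_camera("top"),cv2.COLOR_BGR2GRAY).astype(np.float32)
def blobs(g,box,thr=110,k=7):
    "bright blobs wider than k px inside box (x0,y0,x1,y1)"
    m=np.zeros(g.shape,np.uint8); x0,y0,x1,y1=box
    m[y0:y1,x0:x1]=(g[y0:y1,x0:x1]>thr)
    m=cv2.morphologyEx(m,cv2.MORPH_OPEN,np.ones((k,k),np.uint8))
    return [c for c in cv2.findContours(m,cv2.RETR_EXTERNAL,cv2.CHAIN_APPROX_NONE)[0] if cv2.contourArea(c)>200]
def bar(c,r):
    "centre, axis yaw (deg), length, width of a bar silhouette cast at axis height"
    p=cast(c.reshape(-1,2),.012+r)[:,:2]*1000
    (cx,cy),(w,h),a=cv2.minAreaRect(p.astype(np.float32))
    if w<h: a+=90; w,h=h,w
    return np.array([cx,cy])/1000,(a+90)%180-90,w,h
E
python3 - <<'E'
from h import *
g=grey(); np.save("g0.npy",g)
print(g[256,228:285:1].astype(int).tolist())
pts=[]
for v in list(range(178,283)):
    u0=int(round(265+7*(v-176)/108)); s=g[v,u0-4:u0+5]; w=np.clip(s-s.min()-40,0,None)
    if w.sum()>0: pts.append([(w*np.arange(u0-4,u0+5)).sum()/w.sum(),v])
L=cast(pts,.012)[:,:2]; vx,vy,x0,y0=cv2.fitLine(L.astype(np.float32),cv2.DIST_HUBER,0,.001,.001).ravel()
n=np.array([-vy,vx]); print("line dir deg",np.degrees(np.arctan2(vy,vx)),"pt",x0,y0,"rms mm",1e3*np.std((L-[x0,y0])@n))
print("corner sizes",cast([[206,181],[324,171],[331,279],[212,290]],.012)[:,:2].round(4).tolist())
for c in blobs(g,(205,172,331,290)):
    for r in(.016,.011):
        o,a,w,h=bar(c,r); print(r,cv2.boundingRect(c),o.round(4),"yaw",round(a,1),"LxW",round(w,1),round(h,1),"offset mm",1e3*(o-[x0,y0])@n)
E
```

```text
[61, 59, 60, 59, 60, 57, 70, 202, 237, 248, 252, 253, 251, 248, 239, 224, 186, 101, 52, 55, 58, 61, 61, 61, 59, 60, 55, 63, 56, 58, 61, 57, 63, 59, 60, 61, 58, 53, 60, 61, 108, 248, 187, 79, 56, 58, 56, 59, 58, 57, 55, 57, 53, 58, 58, 56, 59]
line dir deg 4.51012 pt 0.5465007 0.21406002 rms mm 0.1654114251468567
corner sizes [[0.6545, 0.3493], [0.6759, 0.0931], [0.4408, 0.0789], [0.4181, 0.3288]]
0.016 (234, 237, 12, 39) [0.488  0.2701] yaw 3.9 LxW 81.5 21.9 offset mm 60.49395645294225
0.011 (234, 237, 12, 39) [0.4887 0.2709] yaw 3.9 LxW 81.8 22.0 offset mm 61.20921117146846
0.016 (281, 180, 18, 37) [0.612  0.1663] yaw 7.7 LxW 82.4 31.6 offset mm -52.77837486973002
0.011 (281, 180, 18, 37) [0.6132 0.1666] yaw 7.7 LxW 82.8 31.7 offset mm -52.55240709380475
```

The measured sizes match the given ones: 81.5 x 22 and 82 x 32 mm bars, with line residuals of 0.17 mm. The line's yaw is 4.5°. The thick bar is 52.8 mm to the -y side, yaw 7.7°. The thin bar is 61 mm to the +y side, yaw 3.9°.

I'll roll with both tips spread along the bar and the 32 mm pad width across it. First I pull the arm in, to swing past the machine on the right.

```bash
cat >> h.py <<'E'
def ori(yaw):
    "tool z down, tool y along the bar (the half turn with the smaller last-joint angle)"
    a=np.radians(yaw); y=np.array([np.cos(a),np.sin(a),0]); z=np.array([0,0,-1.])
    return [np.c_[np.cross(s*y,z),s*y,z] for s in(1,-1)]
def stroke(c,R,n,s,top,fast=.25,N=4.):
    """roll a bar at c (xy) by s m along unit n: the tip starts s/2 behind it, ends s/2 ahead; returns new c"""
    a=c-n*s/2; b=c+n*s*1.5
    ctrl.move_l([*a,top+.006],fast,R)
    hit=ctrl.move_l([*a,top-.004],.02,contact_N=N)
    p=ctrl.current_tool_pos(); f0=ctrl.current_contact_force()
    ctrl.move_l([*b,p[2]],.06)
    f1=ctrl.current_contact_force(); q=ctrl.current_tool_pos()
    ctrl.move_l([q[0],q[1],q[2]+.010],.1)
    print("hit",hit,"z",np.round(p[2],4),np.round(q[2],4),"F",np.round(f0,1),np.round(f1,1),"t",round(ctrl.current_t(),1))
    return c+n*s
E
python3 - <<'E'
from h import *
c=np.array([.612,.1663]); a=np.radians(7.7); n=np.array([-np.sin(a),np.cos(a)])
ctrl.move_l([.187,-.404,.30],.3)
q=np.array(ctrl.current_q()); q[0]=15; ctrl.movej(q)
Rs=ori(7.7); js=[ctrl.ik([*c,.1],R) for R in Rs]; print([None if j is None else np.round(j,0) for j in js])
i=min((k for k in(0,1) if js[k] is not None),key=lambda k:abs(js[k][5])); print("i",i)
ctrl.command_gripper(.45); ctrl.goto([*(c-n*.0088),.08],Rs[i]); print("t",ctrl.current_t(),ctrl.current_contact_force())
stroke(c,Rs[i],n,.0176,.044)
cv2.imwrite("pics/s1.png",cv2.resize(ctrl.read_camera("top")[130:330,170:390],None,fx=3,fy=3))
E
```

```text
[array([10., 36., 83., -0., 61.,  2.]), None]
i 0
t 5.2 [-0.73734081 -0.01466271  0.83352633]
hit True z 0.044 0.0442 F [-1.   0.5  9.9] [0.8 0.9 3.4] t 6.9
```

View pics/s1.png

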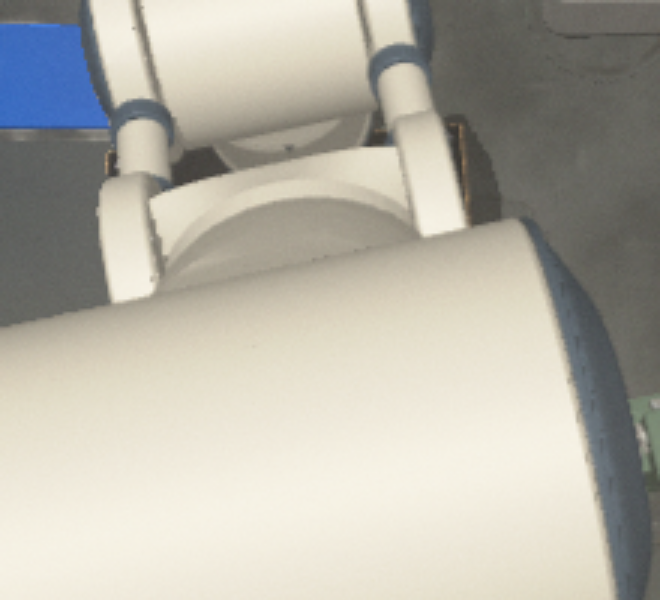

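The arm hides the board here, but contact held through the stroke: z stayed at 44 mm and the end force was 3.4 N. I'll make the other two strokes, then swing aside and look.

```bash
cat >> h.py <<'E'
LP=np.array([.5465,.21406]); LA=np.radians(4.51); LN=np.array([-np.sin(LA),np.cos(LA)])
def look(name):
    p=ctrl.current_tool_pos(); ctrl.move_l([p[0],p[1],.12],.3)
    q=np.array(ctrl.current_q()); r=.45
    u=p[:2]/np.hypot(*p[:2]); ctrl.move_l([*(u*r),.30],.4)
    q=np.array(ctrl.current_q()); q[0]=-45; ctrl.movej(q)
    g=grey(); cv2.imwrite(f"pics/{name}.png",g)
    for c in blobs(g,(205,172,331,290)):
        r=.016 if bar(c,.016)[3]>27 else .011
        o,a,w,h=bar(c,r); print("bar r",r,o.round(4),"yaw-line",round(a-4.51,1),"LxW",round(w,1),round(h,1),"offset mm",round(1e3*(o-LP)@LN,1))
    print("t",ctrl.current_t(),np.round(ctrl.current_tool_pos(),3))
E
python3 - <<'E'
from h import *
a=np.radians(7.7); n=np.array([-np.sin(a),np.cos(a)]); c=np.array([.612,.1663])+n*.0176
R=ori(7.7)[0]
for _ in(0,1): c=stroke(c,R,n,.0176,.044)
look("s2")
E
```

```text
hit True z 0.044 0.0441 F [-0.9  0.3  9.2] [-1.3 -0.5  6.4] t 8.5
hit True z 0.044 0.0441 F [-1.1 -0.8  9.7] [-0.1  0.3  5.4] t 10.1
bar r 0.011 [0.4888 0.2709] yaw-line -0.6 LxW 81.5 22.0 offset mm 61.2
bar r 0.016 [0.6044 0.2181] yaw-line 2.9 LxW 84.4 32.1 offset mm -0.5
t 12.9833 [ 0.358 -0.273  0.299][ WARN:0@2.360] global loadsave.cpp:1063 imwrite_ Unsupported depth image for selected encoder is fallbacked to CV_8U.
```

The thick bar is 0.5 mm off the line and 2.9° from parallel. The thin bar is next, with four strokes of 15.3 mm.

```bash
python3 - <<'E'
from h import *
a=np.radians(3.9); n=-np.array([-np.sin(a),np.cos(a)]); c=np.array([.4888,.2709])
q=np.array(ctrl.current_q()); q[0]=25; ctrl.movej(q)
R=ori(3.9)[0]; ctrl.goto([*(c-n*.00765),.08],R)
for _ in range(4): c=stroke(c,R,n,.0153,.034)
look("s3")
E
```

```text
hit True z 0.034 0.0341 F [-1.2 -0.2 10. ] [ 0.9 -0.1  5.6] t 17.5
hit True z 0.0339 0.034 F [-0.8  0.2 13.1] [-1.4 -0.6  7. ] t 19.0
hit True z 0.0339 0.034 F [-1.7 -1.3 12.9] [-1.  -0.7  8.1] t 20.5
hit True z 0.0339 0.034 F [-2.   0.  11.9] [-0.3 -0.7  7.2] t 22.1
bar r 0.011 [0.4938 0.2091] yaw-line -3.6 LxW 78.9 21.0 offset mm -0.9
bar r 0.016 [0.6044 0.2181] yaw-line 2.9 LxW 84.4 32.1 offset mm -0.5
t 24.825 [ 0.358 -0.272  0.299][ WARN:0@3.969] global loadsave.cpp:1063 imwrite_ Unsupported depth image for selected encoder is fallbacked to CV_8U.
```

View pics/s3.png

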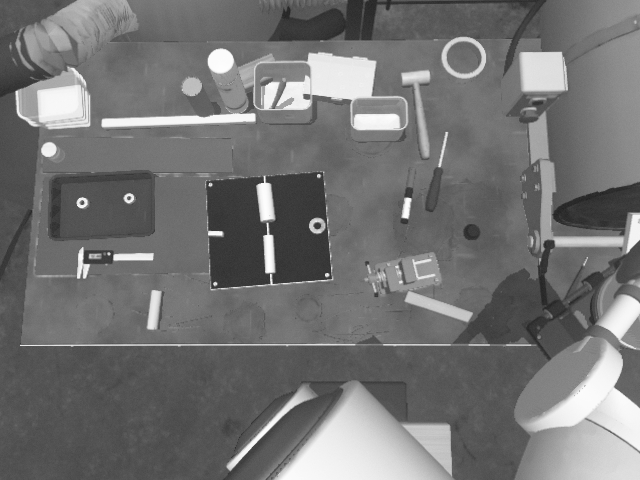

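The picture shows both bars on the line, thick at (266,202) and thin at (269,254). The gauge block (216,234), the bush (317,226), the pen and the knob are where they started. The arm is clear of everything.

```bash
python3 -c "
from bench import ctrl
ctrl.sleep(.5); print(ctrl.sign_off())"
```

```text
the job is handed in; nothing more can be done
None
```

I rolled the thick bar and then the thin bar onto the white line and handed the job in at about 25 s; the last picture put both centres within 1 mm of the line and within 4° of parallel, with the bystanders where they started.

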